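# Grease the lapping spindle's bearing

### The job

First make sure the bench lapping spindle is off: press the red stop button on its control box fully down and let it come back up, without pressing the green start button. Then lift the grease gun out of its wooden stand and press its coupler squarely onto the tilted brass grease nipple of the bearing next to the lapping disc until it snaps on, and keep pushing along the nipple until the gun's sprung nozzle has gone fully into the barrel. Finish while holding it there, still gripping the gun and pushing against its spring, and leave the other things on the bench where they are.

Things in the scene. Friction and masses are not known exactly. Their poses are not given: they have to be found in the camera images.
- stop (a joint): travel of the red stop button on the grey control box (90 x 150 x 55 mm, fixed to the bench): 0 up, 0.006 m fully down; a spring returns it; about 5 N holds it fully down
- stop_top (a point): centre of the top face of the red stop button, 28 mm across, about 78 mm above the bench when up; it is pressed straight down. The button stands 10 mm proud of its round black collar (44 mm across). The green start button is the same and lies 68 mm from it, centre to centre, on the same box
- start (a joint): travel of the green start button: 0 up, 0.006 m down; not to be pressed
- start_top (a point): centre of the top face of the green start button
- stand: wooden block 84 x 84 mm, 90 mm high, fixed to the bench, with one stepped vertical hole at its centre (33.5 mm across in the upper 25 mm, 29 mm below) in which the grease gun stands upright, coupler down; origin at the centre of its underside
- gun_grip (a point): grip point on the push grease gun: centre of its plain round blue barrel (32 mm across, 115 mm long), 70 mm from its lower end, 45 mm below its top; z runs up the barrel, away from the coupler. It stands upright, 25 mm of barrel in the stand's hole, this point 45 mm above the stand's top; grip from above with any yaw and lift straight up 100 mm or more to clear. Mass about 0.43 kg
- coupler_mouth (a point): centre of the open mouth of the gun's steel coupler (25 mm across outside, funnel 18 mm wide inside), the foremost point of the gun, on its axis: 128 mm from gun_grip while the nozzle is out, 116 mm with the nozzle fully in; 7 mm above the bench while in the stand
- coupler_seat (a point): point on the coupler's axis 14.5 mm inside the mouth, where the nipple's crown bears when the coupler is fully on; axes as gun_grip. Four sprung jaws inside the mouth ride over the nipple's ball head and snap in behind it at about 6 N push; this begins with the seat about 9 mm from the crown and is over with the seat on the crown
- nozzle (a joint): how far the gun's sprung nozzle has gone into the barrel: 0 out, 0.012 m fully in (hard stop). Its spring needs 9 N to begin to move, so the coupler snaps on first, and 15 N fully in
- spindle: bench lapping spindle bolted down: green base 150 x 545 mm, shaft along y 95 mm up; steel work rest at the -y end, aluminium lapping disc (150 mm across) 56 mm to -y of the origin, then the grey bearing to grease, 115 mm to +y a second bearing whose nipple wears a yellow dust cap, yellow coupling guard, grey motor, highest point 180 mm. Origin below the bearing to grease; its nipple leans to -x
- nipple: fixed brass grease nipple on the bearing next to the disc: ball head 10 mm across, 6 mm neck, 11 mm hexagon 16 mm below the crown. Origin at the crown (outer end) of the head, about 139 mm above the bench; z points outward along its axis, which leans 35 degrees from vertical. The coupler goes on along -z
- movement: brass clock movement, two 62 mm square plates, 30 mm high overall; origin at the centre of its underside; a bystander
- screwdriver: small screwdriver with a red handle lying on the bench; a bystander
- loupe: black eyeglass loupe, 38 mm across and 30 mm high; a bystander
- flask: glass flask with a blue cap, 68 mm across and 130 mm high; a bystander
- jar: small amber glass jar with a metal lid, 60 mm across and 50 mm high; a bystander
- blower: blue rubber dust blower, bulb 56 mm across, nozzle up, 95 mm high; a bystander
- parts_tray: grey plastic tray with six compartments, 120 x 170 x 28 mm; a bystander
There are look-alikes about, which are no part of the job. There is more than one size of the part that bears gun_grip; the job needs the smaller.

How it is judged:
On the way, in this order (a step that is already met when the one before it is completed fails the run):
1. the red stop button is pressed fully down (value of joint stop above 0.0052 m), for 0.05 s.
2. the stop button has been let go and is back up (value of joint stop below 0.001 m), for 0.05 s.
3. the grease gun is lifted clear of its stand (height (world z) of coupler_mouth above 0.095 m and contact force between gun and stand below 0.2 N), for 0.05 s.
4. the coupler has snapped squarely onto the nipple (distance between coupler_seat and nipple below 0.003 m and angle between the z axis of coupler_seat and the z axis of nipple, either way round below 0.14 rad), for 0.1 s.
At the end, for the whole second after the job is handed in: The coupler is snapped fully onto the nipple (seat within 3 mm of the crown, axes within 8 degrees), the sprung nozzle is held at least 9.5 of its 12 mm into the barrel with more than 8 N on the nipple, the fingers hold the gun still, and the stop button is back up (all of step 4 and value of joint nozzle above 0.0095 m and contact force between gun and nipple above 8 N and contact force between the fingers and gun above 2 N and contact force between gun and stand below 0.2 N and linear speed of gun below 0.02 m/s and value of joint stop below 0.001 m); the arm keeps its last pose, push and grip.
It fails at once if the green start button is pressed (value of joint start above 0.002 m).
It fails at once if another thing on the bench is pushed more than 30 mm from its place (distance of any of movement, screwdriver, loupe, flask, jar, blower, parts_tray from where it was at the start of the episode above 0.03 m).
It also fails if it takes over 64 s, if anything falls off the work surface, if the arm or the gripper's body presses on something with over 40 N, if the wrist force passes 120 N, or if a joint passes its speed limit or range.

### The arm

A 6-joint arm with a two-finger parallel gripper is mounted at the origin on the work surface. World frame = base frame: x ahead of the robot, y to its left, z up, the work surface at z = 0. Lengths are in m, angles in rad, forces in N, time in s.
With the tool pointing down it reaches from about 0.375 to 0.9 m from the base axis. Payload 3.1 kg.
Tool frame: the origin (TCP) lies on the mounting face of the last link; the fingertips stand 182 mm ahead of it and the grasp point (between the pads) lies 164 mm ahead of it (robot.finger_overhang is the distance from the TCP to the fingertips, in m); z points along the fingers, y is the line along which they close (so a half turn about z gives the same grasp; the last joint's range is limited). The gripper opens to 87 mm and grips with 3 to 60 N. Pads are 19 mm wide; open, the fingers measure 117 mm over their backs; the gripper's body (75 mm by 190 mm) begins 51 mm behind the grasp point.
Start: joints at [-1.51, 0.527, 1.433, -0, 1.181, -0.178], TCP at [0.148, -0.607, 0.405] pointing down, gripper open.
Joint ranges: [-3.08, 3.08], [-0.75, 2.2], [0.22, 2.44], [-1.43, 4.57], [0, 2.65], [-2.85, 2.85]. Speed limits (rad/s): [2.79, 2.79, 3.14, 3.14, 3.14, 3.14].

### API

Orientations are given as a unit quaternion [x, y, z, w].
In Python, from bench import monitor, imaging, robot gives the robot as it stands. The module is installed in compiled form; this text tells all that it offers.
- The arm moves only by the tool carry_out, never from a script. Its arguments are lists of equal length, an entry for each row: "fingers": the opening, from 0 (shut) to 1 (fully open); "linear": the shift along the tool's x, y, z in mm, a list of three; "spin": the turn about the tool's z in degrees. In form: {"fingers": [fingers, ...], "linear": [[dx, dy, dz], ...], "spin": [spin, ...]}. A call has exactly 5 rows; each row is the pose to reach, as a shift and turn from the pose commanded when the call began, along the tool's axes at that moment; what a row does not reach only later rows make up. A row lasts 1/8 s, in which the tool goes at most 62.5 mm and 10.7 degrees, less where a joint would pass 70% of its speed; a pose out of reach is approached as far as the arm can. A call with a gripper value outside its range is refused whole. The fingers move at their own pace and stop on an object; "newtons" is the grip in N (left out, the last holds). Time passes only in rows, so rows that repeat a pose let the fingers close, or fill a call up. It gives the time, the measured TCP pose, the force, the opening and the grip force at its end, in the units of the state.
- monitor.state(): the state, without advancing time (a new reading comes with each control period).
- imaging.snapshot(name): name is "scene" or "top"; returns the picture (400x640x3 uint8, red, green, blue); there is no depth.
- imaging.camera_model(name): a dict with "vfov" (degrees; the focal length in pixels is half the picture's height over the tangent of half this angle, whatever the lens; pixels are square), "cx", "cy" (the principal point, pixels), "R" (3x3) and "t" (3): a world point X has camera coordinates R X + t. Camera axes: x right, y down, z forward; pixel columns grow to the right and rows downward; lengths in m; the calibration is good to about 2 mm. A picture is of the moment at which its call begins. camera_model takes no time and is no camera call.
- robot.job_done(): hands the job in; it is judged then, once.
The state is a dict: "time": time; "joints": joint angles; "joint_vel": joint speeds; "joint_torque": joint torques, N m; "position": TCP position; "orientation": TCP orientation; "contact_force": force on the tool from outside, world axes, zero at the start; "moment": the same for the moment, N m; "gripper_width": opening from 0.0 (shut) to 1.0 (fully open); "grasp_force": force on a finger pad.
Only numpy, scipy, OpenCV 4.12 (cv2) and the standard library are available. Lean on these libraries where they do the work, as an engineer would, in place of code of your own. Each camera call takes 0.05 s, during which the arm holds its last target. There are 200 camera calls.

## Working session

There is one attempt and no reset: what is moved stays moved. The work goes in short steps, Python scripts to look and compute and a tool call to move; the robot and the scene stay as the last step left them, time stands still between calls to the robot, and variables do not carry over. Pictures are saved under pics/ and viewed, at most 10 in all, crops included, and the job is handed in when it is done.

Besides the shell and the picture viewer there is one more tool, called after "Call:" as name(argument=value, ...), one argument or row to a line, values as JSON. carry_out: Moves the arm, as the interface text tells. Its arguments: {"type":"object","properties":{"fingers":{"type":"array"},"linear":{"type":"array"},"spin":{"type":"array"},"newtons":{"type":"number"}},"required":["fingers","linear","spin"]}

```bash
mkdir -p pics; ls; python3 - <<'E'
from bench import monitor, imaging, robot
import cv2
for n in("scene","top"):
    im=imaging.snapshot(n); cv2.imwrite(f"pics/{n}0.png",im[:,:,::-1]); print(n,imaging.camera_model(n))
print(monitor.state())
E
```

```text
pics
scene {'vfov': 47.45514839831494, 'cx': 320.54285136352706, 'cy': 204.12000888449788, 'R': array([[ 0.88059933,  0.47366599, -0.01361407],
       [ 0.30026318, -0.57998899, -0.75726798],
       [-0.3665881 ,  0.66276187, -0.65296238]]), 't': array([-0.45309037, -0.07075342,  1.69913926])}
top {'vfov': 46.36194416793544, 'cx': 319.6313282398348, 'cy': 199.19265487235052, 'R': array([[-0.00786433, -0.99969695,  0.02332743],
       [-0.99855012,  0.00660872, -0.05342275],
       [ 0.05325239, -0.02371375, -0.99829947]]), 't': array([-0.03066312,  0.48403639,  1.63663646])}
{'time': 0.1, 'joints': array([-1.51051415e+00,  5.28383181e-01,  1.43381172e+00,  5.90582237e-06,
        1.18141270e+00, -1.78513228e-01]), 'joint_vel': array([ 0.00095842, -0.00155098, -0.0027457 , -0.00047839, -0.00097499,
       -0.00155934]), 'joint_torque': array([ 6.50618904e-05, -4.40983415e+01, -1.77151448e+01,  6.33993326e-02,
        5.33843448e-02, -4.99367366e-05]), 'position': array([ 0.14783422, -0.60693186,  0.40385106]), 'orientation': array([ 9.92880188e-01,  1.19113042e-01,  6.22486246e-05, -1.00555256e-03]), 'contact_force': array([-0.91086436, -0.2239861 , -0.1793818 ]), 'moment': array([-0.02456651,  0.03329768, -0.03308108]), 'grasp_force': 0.0, 'gripper_width': 0.9968565163810874}
```

View pics/scene0.png

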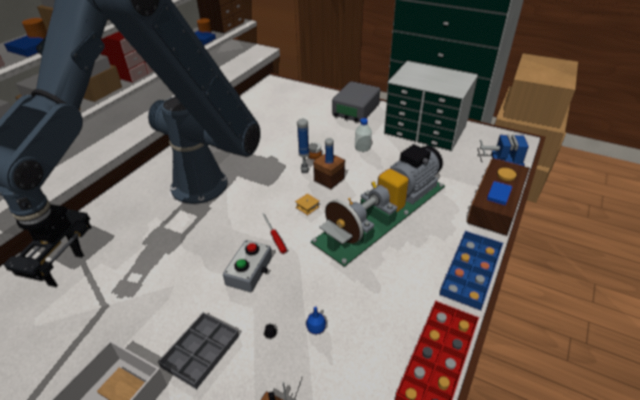

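View pics/top0.png

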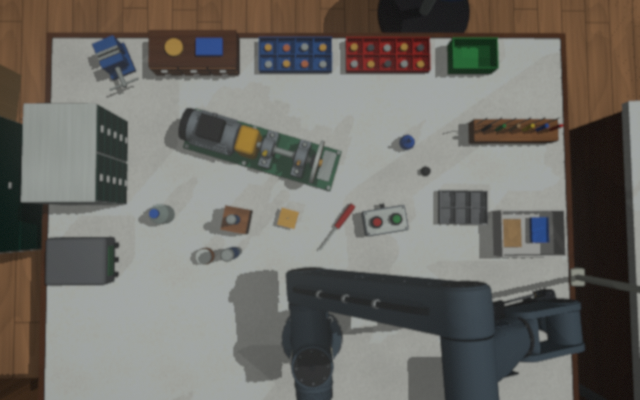

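Scene: the control box has red at about (252,247) and green at about (241,264). A blue gun stands in the wooden block at (329,150), and another larger blue gun stands at (303,135) behind it. The spindle runs from (340,235) to (430,165). Top: red (377,222), green (396,219), stand (236,219), disc end near (325,165).

Gun candidates are scene (329,150) in the wooden block and (303,135) outside it. I'll check both in an enlarged crop, and the nipple area in another.

```bash
python3 - <<'E'
import cv2,numpy as np
a=cv2.imread("pics/scene0.png");b=cv2.imread("pics/top0.png")
r=lambda i,x0,y0,x1,y1:cv2.resize(i[y0:y1,x0:x1],(800,300) ,interpolation=cv2.INTER_CUBIC)
# scene crop guns + nipples, top crop
c1=r(a,280,110,440,170); 
A=cv2.resize(a[110:230,285:445],(800,600),interpolation=cv2.INTER_CUBIC)
B=cv2.resize(b[130:270,180:360],(771,600),interpolation=cv2.INTER_CUBIC)
cv2.imwrite("pics/c1.png",A);cv2.imwrite("pics/c2.png",B)
E
```

```text
(no output)
```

View pics/c1.png

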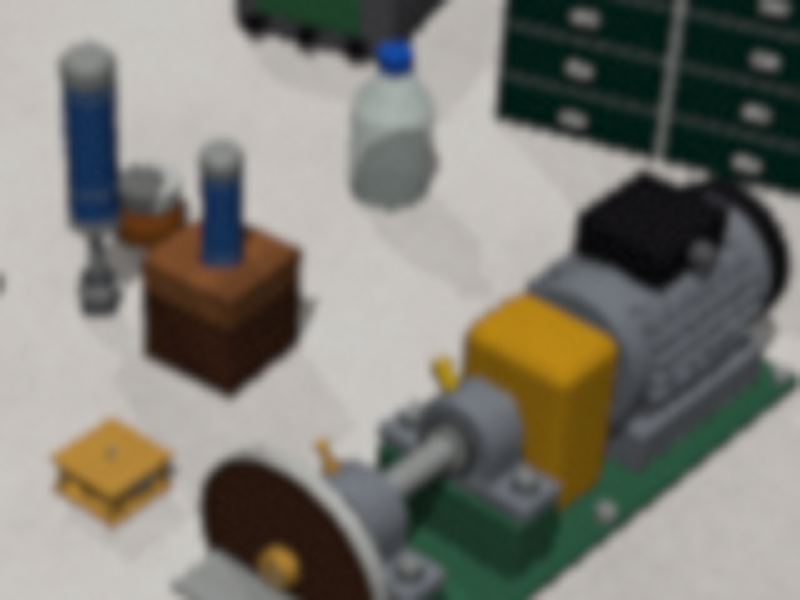

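View pics/c2.png

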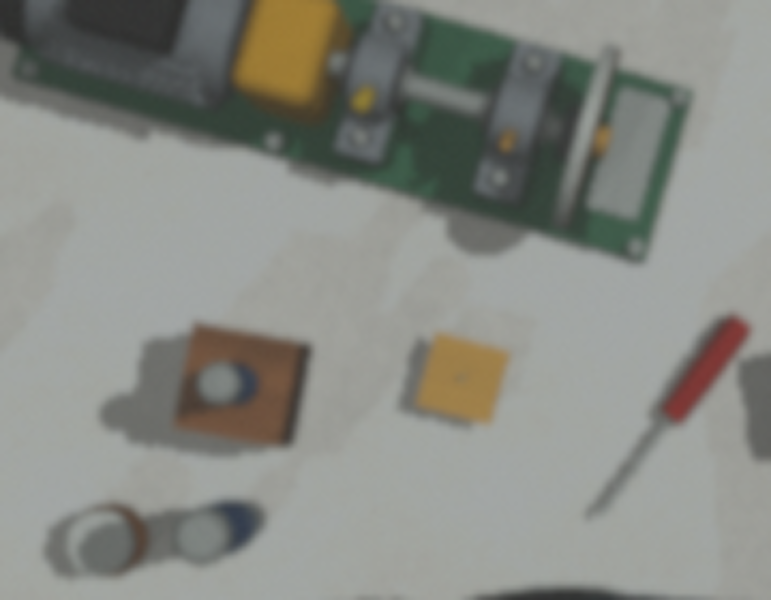

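The crops settle it. The gun in the wooden block (scene 329,150; top 232,219) is the smaller one, since the free-standing one at (303,135) is clearly thicker and longer. The bare brass nipple is at scene (349,199) and top (298,163). The yellow-capped one at top (265,153) is the decoy. Now I'll measure.

```bash
cat > h.py <<'E'
import cv2,numpy as np
from bench import monitor,imaging,robot
C={n:imaging.camera_model(n) for n in("scene","top")}
def ray(n,p):
    c=C[n];f=200/np.tan(np.radians(c["vfov"]/2))
    d=c["R"].T@np.array([(p[0]-c["cx"])/f,(p[1]-c["cy"])/f,1.]);return -c["R"].T@c["t"],d/np.linalg.norm(d)
def onz(n,p,z):
    o,d=ray(n,p);return o+d*(z-o[2])/d[2]
def tri(ps,pt):
    A=np.zeros((3,3));b=np.zeros(3);L=[]
    for n,p in(("scene",ps),("top",pt)):
        o,d=ray(n,p);M=np.eye(3)-np.outer(d,d);A+=M;b+=M@o;L.append((M,o))
    X=np.linalg.solve(A,b);return X,[1e3*np.linalg.norm(M@(X-o)) for M,o in L]
def proj(n,X):
    c=C[n];f=200/np.tan(np.radians(c["vfov"]/2));q=c["R"]@np.asarray(X)+c["t"];return q[:2]/q[2]*f+[c["cx"],c["cy"]]
def blob(im,lo,hi,box):
    x0,y0,x1,y1=box;h=cv2.cvtColor(im[y0:y1,x0:x1],cv2.COLOR_BGR2HSV);m=cv2.inRange(h,np.array(lo),np.array(hi))
    k,l,s,c=cv2.connectedComponentsWithStats(m);i=1+np.argmax(s[1:,4])
    pts=np.argwhere(l==i)[:,::-1]+[x0,y0];return c[i]+[x0,y0],pts
E
python3 - <<'E'
from h import *
np.set_printoptions(precision=4,suppress=True)
a=cv2.imread("pics/scene0.png");b=cv2.imread("pics/top0.png")
for nm,lo,hi,bs,bt in(("red",(0,150,90),(8,255,255),(240,235,265,260),(365,210,388,232)),("green",(45,120,50),(85,255,255),(230,255,252,275),(388,208,408,230))):
    s,ps=blob(a,lo,hi,bs);t,pt=blob(b,lo,hi,bt);print(nm,s,t,len(ps),len(pt),tri(s,t),onz("scene",s,.077),onz("top",t,.078))
# nipple
for nm,bs,bt in(("nip",(343,190,360,210),(290,155,305,172)),("cap",(366,178,380,192),(258,145,270,160))):
    s,ps=blob(a,(8,110,90),(32,255,255),bs);t,pt=blob(b,(8,110,60),(32,255,255),bt)
    print(nm,s,t,len(ps),len(pt),tri(s,t));print(ps.min(0),ps.max(0),pt.min(0),pt.max(0))
# green base
t,pt=blob(b,(50,80,20),(85,255,255),(175,100,345,200));r=cv2.minAreaRect(pt.astype(np.float32));print("base",r)
P=[onz("top",p,.01) for p in cv2.boxPoints(r)];print(np.array(P))
# stand top
t,pt=blob(b,(0,70,60),(20,255,255),(215,195,255,240));r=cv2.minAreaRect(pt.astype(np.float32));print("stand",r,onz("top",r[0],.09));print(np.array([onz("top",p,.09) for p in cv2.boxPoints(r)]))
# gun blue
s,ps=blob(a,(100,120,50),(130,255,255),(315,130,345,170));print("gun blue scene",s,ps.min(0),ps.max(0))
h=cv2.cvtColor(b[205:235,218:250],cv2.COLOR_BGR2HSV);
m=((h[:,:,1]<60)&(h[:,:,2]>110)).astype(np.uint8);print(m)
g=np.argwhere(m)[:,::-1]+[218,205];print("cap",g.mean(0))
for p in [(231.4,219.2)]: print([onz("top",p,z) for z in(.18,.195)])
E
```

```text
red [251.06 246.88] [378. 221.] 50 1 (array([ 0.4053, -0.2303,  0.0763]), [np.float64(0.4473481320640012), np.float64(0.44734813206397284)]) [ 0.4061 -0.2306  0.077 ] [ 0.4049 -0.2303  0.078 ]Traceback (most recent call last):
  File "<stdin>", line 5, in <module>
  File "h.py", line 18, in blob
    k,l,s,c=cv2.connectedComponentsWithStats(m);i=1+np.argmax(s[1:,4])
                                                    ~~~~~~~~~^^^^^^^^^
    return _wrapfunc(a, 'argmax', axis=axis, out=out, **kwds)
    return bound(*args, **kwds)
ValueError: attempt to get argmax of an empty sequence
```

```bash
cat > m.py <<'E'
from h import *
np.set_printoptions(precision=4,suppress=True)
a=cv2.imread("pics/scene0.png");b=cv2.imread("pics/top0.png")
def T(f):
    try:f()
    except Exception as e:print("ERR",e)
def f1():
  for nm,bgr,bs,bt in(("red",((0,90,60),(10,255,255)),(240,235,265,260),(365,210,388,232)),("green",((40,60,30),(90,255,255)),(230,255,252,275),(388,208,408,230))):
    s,ps=blob(a,*bgr,bs);t,pt=blob(b,*bgr,bt);print(nm,s,t,len(ps),len(pt),tri(s,t),onz("top",t,.078))
def f2():
  for nm,bs,bt in(("nip",(343,190,360,206),(290,155,305,172)),("cap",(366,178,380,192),(258,145,270,160))):
    s,ps=blob(a,(8,90,60),(32,255,255),bs);t,pt=blob(b,(8,60,50),(32,255,255),bt)
    print(nm,s,t,len(ps),len(pt),tri(s,t));print(ps.min(0),ps.max(0),pt.min(0),pt.max(0))
def f3():
  t,pt=blob(b,(50,50,20),(85,255,255),(175,100,345,200));r=cv2.minAreaRect(pt.astype(np.float32));print("base",r)
  print(np.array([onz("top",p,.01) for p in cv2.boxPoints(r)]))
def f4():
  t,pt=blob(b,(0,50,50),(20,255,255),(215,195,255,240));r=cv2.minAreaRect(pt.astype(np.float32));print("stand",r,onz("top",r[0],.09));print(np.array([onz("top",p,.09) for p in cv2.boxPoints(r)]))
def f5():
  s,ps=blob(a,(100,80,40),(130,255,255),(315,130,345,170));print("gun blue scene",s,ps.min(0),ps.max(0))
  h=cv2.cvtColor(b[208:232,218:250],cv2.COLOR_BGR2HSV);m=((h[:,:,1]<50)&(h[:,:,2]>90)).astype(np.uint8)
  g,pt=blob(b,(0,0,90),(179,50,255),(224,212,240,227));print("guntop",g,len(pt),onz("top",g,.18),onz("top",g,.195))
for f in(f1,f2,f3,f4,f5):T(f)
for y in range(192,206):print(y,[tuple(int(v) for v in a[y,x]) for x in range(346,354)])
for y in range(157,170):print(y,[tuple(int(v) for v in b[y,x]) for x in range(294,303)])
E
python3 m.py
```

```text
red [251.0694 246.9028] [376.5636 221.6727] 72 55 (array([ 0.4026, -0.2264,  0.0714]), [np.float64(0.10600662461806695), np.float64(0.10600662461795984)]) [ 0.4027 -0.2253  0.078 ]
green [240.8506 263.5632] [396.2857 218.5   ] 87 56 (array([ 0.4133, -0.294 ,  0.0701]), [np.float64(0.41343570484337766), np.float64(0.41343570484343833)]) [ 0.4129 -0.2928  0.078 ]
nip [350.1818 201.3636] [297.6875 162.9375] 11 16 (array([0.5991, 0.0405, 0.1244]), [np.float64(0.8754456976445221), np.float64(0.8754456976442264)])
[349 198] [352 204] [296 161] [299 165]
cap [373.7826 184.5217] [264.4688 152.875 ] 23 32 (array([0.6324, 0.1496, 0.127 ]), [np.float64(0.636946247355099), np.float64(0.6369462473552443)])
[372 182] [376 187] [262 150] [267 156]
base ((278.203857421875, 164.4192352294922), (31.31096839904785, 19.996919631958008), 15.255120277404785)
[[0.5891 0.1745 0.01  ]
 [0.6578 0.1558 0.01  ]
 [0.6279 0.0488 0.01  ]
 [0.5592 0.0678 0.01  ]]
stand ((235.33963012695312, 219.68869018554688), (26.721837997436523, 24.817522048950195), 10.619654655456543) [0.4129 0.2503 0.09  ]
[[0.3808 0.3016 0.09
[... 3242 characters left out ...]
, (77, 82, 83), (81, 81, 78), (81, 81, 77)]
165 [(69, 69, 66), (66, 67, 65), (63, 69, 71), (63, 76, 84), (64, 78, 86), (69, 76, 79), (73, 74, 73), (75, 75, 72), (75, 74, 71)]
166 [(74, 74, 71), (72, 72, 69), (69, 70, 68), (67, 69, 69), (66, 68, 69), (67, 68, 67), (67, 68, 65), (69, 69, 66), (68, 69, 66)]
167 [(85, 85, 80), (78, 78, 74), (75, 74, 71), (72, 72, 69), (70, 69, 67), (68, 68, 65), (69, 68, 66), (69, 69, 66), (66, 67, 64)]
168 [(95, 93, 88), (87, 87, 82), (83, 83, 79), (79, 78, 75), (74, 74, 70), (72, 71, 68), (73, 72, 69), (70, 69, 67), (68, 69, 65)]
169 [(101, 100, 95), (97, 97, 93), (97, 97, 93), (91, 93, 88), (81, 81, 78), (75, 75, 72), (76, 75, 72), (76, 74, 72), (70, 70, 66)]
```

Measurements: red (0.403,-0.226) top z≈0.075, red–green distance 68 mm ✓. Gun/stand about (0.414,0.250). Spindle yaw is about -17° from the nipple–cap line. I'll start with part of the way to the button, turning the tool to the spindle yaw.

Call:
carry_out(
  fingers=[0,0,0,0,0],
  linear=[
    [40,-36,10],
    [80,-72,20],
    [120,-108,30],
    [160,-145,40],
    [200,-180,50],
  ],
  spin=[7,14,21,28,31],
)

```text
time: 0.72
position: [0.3002, -0.3834, 0.3543]
orientation: [0.988, -0.152, -0.0, -0.0]
contact_force: [0.4, 0.8, 0.4]
gripper_width: 0.516
grasp_force: 0.0
```

```bash
cat >> h.py <<'E'
def axes():
    from scipy.spatial.transform import Rotation as R
    s=monitor.state();return s,R.from_quat(s["orientation"]).as_matrix()
def rel(target):
    s,M=axes();print("t",round(s["time"],2),"pos",s["position"].round(4),"x_t",M[:,0].round(3),"z_t",M[:,2].round(3),"J",s["joints"].round(2));print("F",s["contact_force"].round(2),"w",round(s["gripper_width"],3),"g",round(s["grasp_force"],2));print("shift mm",(1e3*M.T@(np.array(target)-s["position"])).round(1))
E
python3 - <<'E'
from h import *
rel([.404,-.228,.078+.182+.03])
# nipple
n=np.array([-.548,.1677,.819])
X,e=tri((349.0,199.0),(297.7,163.2));print("ball",X,e)
for p,z in(((297.7,163.4),.135),):
    print(onz("top",p,z))
print(onz("scene",(348.9,199.0),.135))
c=onz("top",(297.7,163.4),.135)
for k in(5,0,-11): q=c+n*k/1e3;print(proj("scene",q),proj("top",q))
E
```

```text
t 0.72 pos [ 0.3002 -0.3834  0.3543] x_t [ 0.954 -0.3   -0.   ] z_t [-0.     0.001 -1.   ] J [-1.14  0.42  1.83  0.    0.9   0.74]
F [0.35 0.75 0.37] w 0.516 g 0.0
shift mm [  52.4 -179.3   64.4]
ball [0.59615204 0.03975708 0.1336102 ] [np.float64(0.10458718250000676), np.float64(0.10458718249990419)]
[0.5954011  0.03978153 0.135     ]
[0.59647053 0.03804247 0.135     ]
[348.18880877 197.15969506] [297.41857369 164.07133543]
[348.83129495 198.57920111] [297.7 163.4]
[350.24122093 201.69428514] [298.3136723  161.93610009]
```

Call:
carry_out(
  fingers=[0,0,0,0,0],
  linear=[
    [14,-48,15],
    [28,-96,30],
    [42,-140,45],
    [52,-179,60],
    [52,-179,64],
  ],
  spin=[0,0,0,0,0],
)

```text
time: 1.35
position: [0.4029, -0.227, 0.2897]
orientation: [0.989, -0.148, -0.001, -0.001]
contact_force: [-0.4, -0.2, 0.1]
gripper_width: 0.018
grasp_force: 0.0
```

Call:
carry_out(
  fingers=[0,0,0,0,0],
  linear=[
    [0,0,10],
    [0,0,20],
    [0,0,26],
    [0,0,30],
    [0,0,32],
  ],
  spin=[0,0,0,0,0],
)

```text
time: 1.98
position: [0.4023, -0.2301, 0.2587]
orientation: [0.989, -0.151, -0.0, 0.0]
contact_force: [-1.8, -1.1, 2.5]
gripper_width: 0.003
grasp_force: 1.4
```

```bash
python3 - <<'E'
from h import *
im=imaging.snapshot("scene")[:,:,::-1].copy();cv2.imwrite("pics/p1.png",cv2.resize(im[190:300,190:310],(600,550),interpolation=cv2.INTER_CUBIC))
rel([.404,-.228,.078+.182-.006])
E
```

```text
t 2.02 pos [ 0.4023 -0.23    0.2587] x_t [ 0.955 -0.298 -0.   ] z_t [-0. -0. -1.] J [-0.76  0.57  1.96 -0.    0.61  1.11]
F [-1.11 -1.72  2.48] w 0.008 g 1.35
shift mm [ 1.  -2.4  4.7]
```

View pics/p1.png

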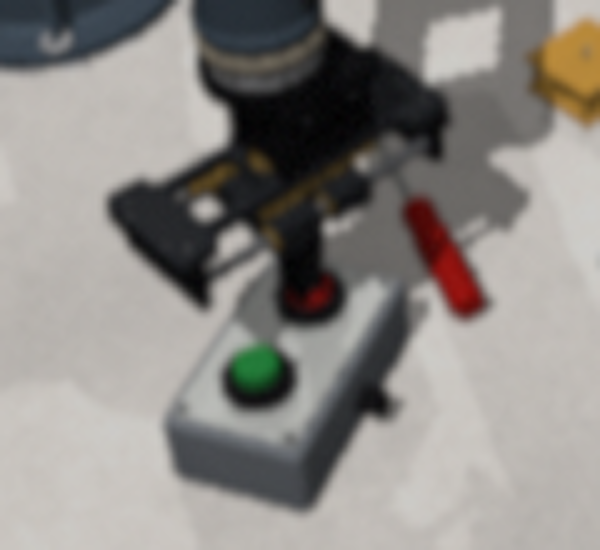

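The picture shows the closed fingers on the red button (crop 312,292) and nothing on the green (256,365), with 2.5 N of contact. I'll press on.

Call:
carry_out(
  fingers=[0,0,0,0,0],
  linear=[
    [0,0,2],
    [0,0,4],
    [0,0,5],
    [0,0,6],
    [0,0,6],
  ],
  spin=[0,0,0,0,0],
)

```text
time: 2.65
position: [0.4024, -0.2297, 0.2548]
orientation: [0.989, -0.15, 0.001, 0.001]
contact_force: [-5.9, 0.1, 22.0]
gripper_width: 0.004
grasp_force: 11.1
```

Call:
carry_out(
  fingers=[0,0,0,1,1],
  linear=[
    [0,0,-30],
    [0,0,-75],
    [0,0,-120],
    [0,0,-150],
    [0,0,-150],
  ],
  spin=[0,0,0,0,0],
)

```text
time: 3.28
position: [0.4032, -0.2297, 0.4048]
orientation: [0.989, -0.15, 0.003, 0.001]
contact_force: [0.5, -0.7, -0.3]
gripper_width: 0.148
grasp_force: 0.0
```

```bash
python3 - <<'E'
from h import *
rel([.414,.250,.41])
im=imaging.snapshot("scene")[:,:,::-1].copy()
print(blob(im,(0,90,60),(10,255,255),(240,235,265,260))[0])
E
```

```text
t 3.27 pos [ 0.4032 -0.2297  0.4048] x_t [ 0.955 -0.298  0.006] z_t [ 0.005 -0.004 -1.   ] J [-0.76  0.31  1.82  0.    1.    1.11]
F [ 0.54 -0.65 -0.33] w 0.148 g 0.0
shift mm [-132.3 -461.2   -6.9]
[251.21538462 246.73846154]
```

Call:
carry_out(
  fingers=[1,1,1,1,1],
  linear=[
    [-12,-45,0],
    [-25,-92,0],
    [-38,-139,0],
    [-52,-186,0],
    [-66,-230,0],
  ],
  spin=[0,0,0,0,0],
)

```text
time: 3.95
position: [0.4074, 0.0113, 0.4011]
orientation: [0.989, -0.151, -0.002, -0.0]
contact_force: [-0.0, -0.0, 0.3]
gripper_width: 0.768
grasp_force: 0.0
```

Call:
carry_out(
  fingers=[1,1,1,1,1],
  linear=[
    [-13,-46,0],
    [-26,-92,0],
    [-40,-140,0],
    [-54,-190,0],
    [-66,-230,0],
  ],
  spin=[0,0,0,0,0],
)

```text
time: 4.58
position: [0.4127, 0.2508, 0.4007]
orientation: [0.989, -0.15, -0.002, 0.001]
contact_force: [-0.3, 0.1, 0.1]
gripper_width: 1.0
grasp_force: 0.0
```

```bash
python3 - <<'E'
from h import *
rel([.414,.250,.299])
im=imaging.snapshot("scene")[:,:,::-1].copy();cv2.imwrite("pics/p2.png",cv2.resize(im[80:200,260:420],(800,600),interpolation=cv2.INTER_CUBIC))
a=cv2.imread("pics/scene0.png")
s,ps=blob(a,(100,80,40),(130,255,255),(318,138,345,170))
from numpy import polyfit
# barrel mid width per row
r={y:ps[ps[:,1]==y][:,0].mean() for y in range(147,161)};print(r)
for z in(.1,.13,.16):print(z,proj("scene",[.414,.25,z]),proj("scene",[.414,.245,z]))
E
```

```text
t 4.58 pos [0.4127 0.2508 0.4007] x_t [ 0.955 -0.297 -0.003] z_t [-0.004 -0.001 -1.   ] J [0.31 0.34 1.78 0.   1.02 2.19]
F [-0.32  0.09  0.14] w 1.0 g 0.0
shift mm [  1.8   0.2 101.7]
{147: np.float64(329.0), 148: np.float64(329.0), 149: np.float64(329.0), 150: np.float64(329.0), 151: np.float64(329.0), 152: np.float64(329.0), 153: np.float64(329.0), 154: np.float64(329.0), 155: np.float64(329.0), 156: np.float64(329.0), 157: np.float64(329.0), 158: np.float64(329.0), 159: np.float64(329.0), 160: np.float64(329.0)}
0.1 [328.42197306 157.95774169] [327.78253707 158.66712872]
0.13 [328.40262864 151.05347164] [327.75544435 151.75733   ]
0.16 [328.38281309 143.98104563] [327.72769042 144.67889324]
```

View pics/p2.png

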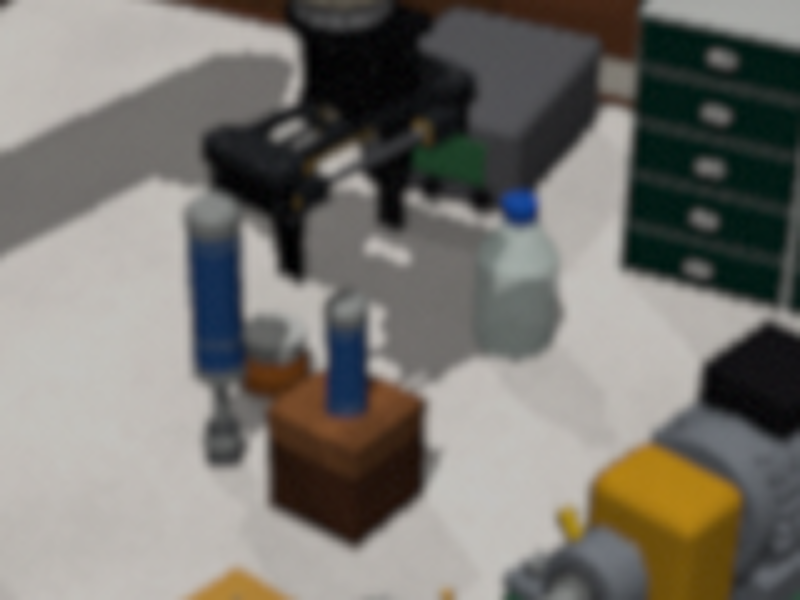

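The fingers straddle the small gun with clear room on all sides. Descend and grip.

Call:
carry_out(
  fingers=[1,1,1,1,1],
  linear=[
    [2,0,25],
    [2,0,50],
    [2,0,75],
    [2,0,95],
    [2,0,102],
  ],
  spin=[0,0,0,0,0],
)

```text
time: 5.25
position: [0.4144, 0.2478, 0.2982]
orientation: [0.989, -0.151, -0.003, 0.001]
contact_force: [0.1, 0.2, 0.3]
gripper_width: 1.002
grasp_force: 0.0
```

Call:
carry_out(
  fingers=[0,0,0,0,0],
  linear=[
    [0,0,0],
    [0,0,0],
    [0,0,0],
    [0,0,0],
    [0,0,0],
  ],
  spin=[0,0,0,0,0],
  newtons=15,
)

```text
time: 5.88
position: [0.4154, 0.2482, 0.3011]
orientation: [0.989, -0.151, 0.0, -0.0]
contact_force: [-0.2, 0.3, -0.6]
gripper_width: 0.518
grasp_force: 0.0
```

Call:
carry_out(
  fingers=[0,0,0,0,0],
  linear=[
    [0,0,0],
    [0,0,0],
    [0,0,0],
    [0,0,0],
    [0,0,0],
  ],
  spin=[0,0,0,0,0],
)

```text
time: 6.5
position: [0.4162, 0.2493, 0.3012]
orientation: [0.988, -0.151, 0.001, -0.002]
contact_force: [0.5, 5.6, -0.3]
gripper_width: 0.374
grasp_force: 14.7
```

Call:
carry_out(
  fingers=[0,0,0,0,0],
  linear=[
    [0,0,-25],
    [0,0,-55],
    [0,0,-85],
    [0,0,-115],
    [0,0,-115],
  ],
  spin=[0,0,0,0,0],
  newtons=20,
)

```text
time: 7.12
position: [0.4156, 0.2483, 0.417]
orientation: [0.989, -0.15, 0.002, -0.001]
contact_force: [-0.0, -0.3, -3.5]
gripper_width: 0.36
grasp_force: 20.0
```

Call:
carry_out(
  fingers=[0,0,0,0,0],
  linear=[
    [25,0,0],
    [50,0,0],
    [80,0,0],
    [80,0,30],
    [80,0,60],
  ],
  spin=[0,0,0,0,0],
)

```text
time: 7.75
position: [0.4913, 0.2238, 0.3528]
orientation: [0.989, -0.151, -0.002, 0.001]
contact_force: [0.1, -0.2, -4.4]
gripper_width: 0.363
grasp_force: 20.0
```

```bash
python3 - <<'E'
from h import *
s,M=axes();print(s["position"],M[:,0])
rel(s["position"]+[0,0,0])
im=imaging.snapshot("scene")[:,:,::-1].copy();cv2.imwrite("pics/s3.png",im)
cv2.imwrite("pics/p3.png",cv2.resize(im[80:200,280:440],(800,600),interpolation=cv2.INTER_CUBIC))
cv2.imwrite("pics/t3.png",imaging.snapshot("top")[:,:,::-1])
E
```

```text
[0.49125674 0.22384626 0.35280717] [ 0.95443415 -0.29840371 -0.00326911]
t 7.75 pos [0.4913 0.2238 0.3528] x_t [ 0.954 -0.298 -0.003] z_t [-0.004 -0.001 -1.   ] J [ 0.22  0.48  1.7  -0.    0.96  2.09]
F [ 0.09 -0.2  -4.38] w 0.363 g 19.99
shift mm [0. 0. 0.]
```

View pics/p3.png

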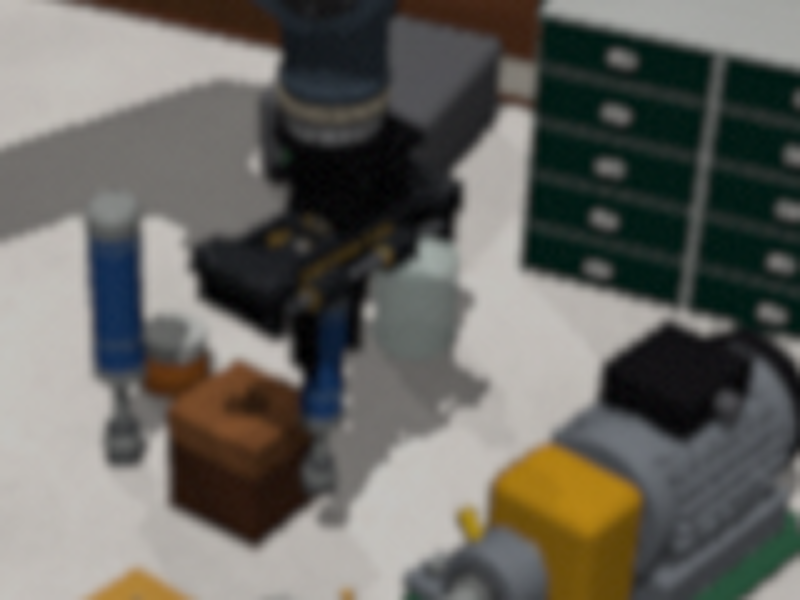

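The gun hangs straight in the grip, 4.4 N heavier, just on the far side of the stand. The tool itself can't be tilted, so I'll swivel the gun about the pads. The coupler goes against the stand's far top edge while the gripper moves back over the stand.

Call:
carry_out(
  fingers=[0,0,0,0,0],
  linear=[
    [0,0,8],
    [0,0,15],
    [-8,0,15],
    [-16,0,15],
    [-24,0,15],
  ],
  spin=[0,0,0,0,0],
)

```text
time: 8.48
position: [0.4681, 0.2318, 0.3413]
orientation: [0.989, -0.15, 0.0, -0.0]
contact_force: [-0.3, -0.7, -4.7]
gripper_width: 0.361
grasp_force: 20.0
```

Call:
carry_out(
  fingers=[0,0,0,0,0],
  linear=[
    [-6,0,0],
    [-12,0,0],
    [-18,0,0],
    [-24,0,0],
    [-24,0,0],
  ],
  spin=[0,0,0,0,0],
)

```text
time: 9.1
position: [0.4457, 0.239, 0.341]
orientation: [0.989, -0.151, 0.0, -0.0]
contact_force: [2.3, -1.3, -2.0]
gripper_width: 0.367
grasp_force: 20.0
```

```bash
python3 - <<'E'
from h import *
rel([.4156+.0,.2487,.338])
E
```

```text
t 9.1 pos [0.4457 0.239  0.341 ] x_t [ 0.955 -0.298  0.   ] z_t [ 0.001  0.001 -1.   ] J [0.27 0.46 1.79 0.   0.88 2.14]
F [ 2.35 -1.3  -2.  ] w 0.367 g 20.0
shift mm [-31.7  -0.3   3. ]
```

Call:
carry_out(
  fingers=[0,0,0,0,0],
  linear=[
    [-9,0,0],
    [-18,0,0],
    [-27,0,0],
    [-36,0,0],
    [-36,0,0],
  ],
  spin=[0,0,0,0,0],
)

```text
time: 9.72
position: [0.4107, 0.2498, 0.3407]
orientation: [0.989, -0.15, -0.001, -0.0]
contact_force: [2.2, 0.5, -2.5]
gripper_width: 0.363
grasp_force: 20.0
```

Call:
carry_out(
  fingers=[0,0,0,0,0],
  linear=[
    [10,0,0],
    [20,0,-10],
    [30,0,-50],
    [40,0,-90],
    [40,0,-90],
  ],
  spin=[0,0,0,0,0],
)

```text
time: 10.35
position: [0.4516, 0.2373, 0.434]
orientation: [0.988, -0.151, 0.004, -0.002]
contact_force: [-0.0, -1.5, -4.2]
gripper_width: 0.364
grasp_force: 20.0
```

```bash
python3 - <<'E'
from h import *
s,M=axes();rel(s["position"])
a=imaging.snapshot("scene")[:,:,::-1].copy();b=imaging.snapshot("top")[:,:,::-1].copy();cv2.imwrite("pics/s4.png",a);cv2.imwrite("pics/t4.png",b)
g=s["position"]+M[:,2]*.164
xs=np.array([.956,-.292,0])
for th in(0,25,35,45):
    t=np.radians(th);ax=np.array([0,0,-1])*np.cos(t)+xs*np.sin(t)
    print(th,[(proj("scene",g+ax*d).round(1),proj("top",g+ax*d).round(1)) for d in(-.045,0,.07,.128)])
p=proj("scene",g).astype(int);q=proj("top",g).astype(int);print(p,q)
A=cv2.resize(a[p[1]-30:p[1]+50,p[0]-50:p[0]+50],(500,400),interpolation=cv2.INTER_CUBIC)
B=cv2.resize(b[q[1]-60:q[1]+20,q[0]-30:q[0]+30],(300,400),interpolation=cv2.INTER_CUBIC)
cv2.imwrite("pics/p4.png",np.hstack([A,B]))
E
```

```text
t 10.35 pos [0.4516 0.2373 0.434 ] x_t [ 0.954 -0.299  0.007] z_t [ 0.008  0.002 -1.   ] J [0.26 0.33 1.68 0.   1.12 2.14]
F [-0.03 -1.47 -4.18] w 0.364 g 20.0
shift mm [0. 0. 0.]
0 [(array([337.1, 108.8]), array([227.5, 205. ])), (array([336.9, 120.9]), array([230.1, 205.6])), (array([336.7, 138.8]), array([233.9, 206.5])), (array([336.6, 152.8]), array([236.8, 207.2]))]
25 [(array([332.9, 107.9]), array([225.8, 211.4])), (array([336.9, 120.9]), array([230.1, 205.6])), (array([343.1, 140.4]), array([236.4, 197.3])), (array([348. , 156.1]), array([241.1, 190.9]))]
35 [(array([331.4, 108.3]), array([225.3, 213.7])), (array([336.9, 120.9]), array([230.1, 205.6])), (array([345.4, 140.1]), array([237.1, 193.9])), (array([352.3, 155.7]), array([242.4, 184.9]))]
45 [(array([330.1, 109. ]), array([225. , 215.7])), (array([336.9, 120.9]), array([230.1, 205.6])), (array([347.5, 139.1]), array([237.6, 190.8])), (array([356.2, 154.2]), array([243.4, 179.4]))]
[336 120] [230 205]
```

View pics/p4.png

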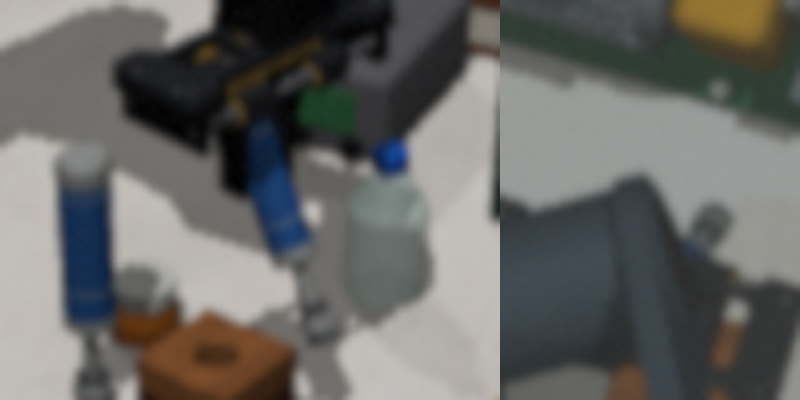

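The gun is now tilted in the grip, with the coupler at scene (351,157) and top (243,188). I'll measure the angle from the blue barrel and the steel coupler.

```bash
cat > ang.py <<'E'
from h import *
import sys
def measure(a,b,g,xs=np.array([.956,-.292,0])):
    p=proj("scene",g)
    _,ps=blob(a,(100,90,40),(130,255,255),(int(p[0])-5,int(p[1])-6,int(p[0])+20,int(p[1])+30))
    ys=[y for y in sorted(set(ps[:,1])) if (ps[:,1]==y).sum()>=5]
    # weight by blueness midpoint in rows away from the ends
    vx,vy,x0,y0=cv2.fitLine(ps.astype(np.float32),cv2.DIST_L2,0,.01,.01).ravel()
    print("blue",len(ps),"slope",vx/vy,"x at grip row",x0+vx/vy*(p[1]-y0),"pred",p)
    for th in(25,30,35,40,45):
        t=np.radians(th);ax=np.array([0,0,-1])*np.cos(t)+xs*np.sin(t)
        P=[proj("scene",g+ax*d) for d in(.02,.07,.128)];Q=[proj("top",g+ax*d) for d in(.1,.128)];d=P[1]-P[0]
        print(th,"slope",round(d[0]/d[1],3),P[1].round(1),P[2].round(1),[q.round(1) for q in Q])
if __name__=="__main__":
    a=cv2.imread("pics/s4.png");b=cv2.imread("pics/t4.png")
    g=np.array([.4516,.2373,.434])+np.array([.008,.002,-1])*.164
    measure(a,b,g)
    print(a[146:160,343:356].sum(2)//3);print(b[180:194,236:250].sum(2)//3)
E
python3 ang.py
```

```text
blue 193 slope 0.24387926 x at grip row 338.72525793672054 pred [336.95636207 120.87340358]
25 slope 0.314 [343.1 140.4] [348.  156.2] [array([238.9, 193.9]), array([241.2, 190.9])]
30 slope 0.376 [344.3 140.3] [350.2 156.1] [array([239.4, 191.5]), array([241.8, 187.9])]
35 slope 0.441 [345.4 140.1] [352.3 155.7] [array([239.9, 189.2]), array([242.4, 184.9])]
40 slope 0.507 [346.5 139.7] [354.3 155.1] [array([240.3, 186.9]), array([242.9, 182.1])]
45 slope 0.578 [347.5 139.2] [356.2 154.2] [array([240.6, 184.8]), array([243.4, 179.4])]
[[184 163 125 108 107 105 106 109 108 108 106  99  94]
 [187 170 130 106 107 107 106 108 108 109 107 102  95]
 [187 172 131 103 107 109 104 104 107 108 108 105  97]
 [183 168 130 102 101 103  95  94 100 107 109 106 102]
 [166 151 122  95  89  90  81  80  92 104 109 109 104]
 [139 131 116  89  74  72  70  73  88 102 107 109 108]
 [125 134 126  92  67  69  75  82  95 103 107 108 111]
 [121 135 129  96  75  85  94  98 104 103 103 108 119]
 [114 120 113  91  84  97 105 108 107 102 100 108 127]
 [109 109 103  89  87  96 104 105  99  92  94 106 125]
 [109 10
[... 339 characters left out ...]
4 154 154 154 154 155 154 155 154 155 154 154 154]
 [154 154 154 155 154 153 153 153 154 154 154 153 153 152]
 [154 155 154 154 150 147 145 146 149 153 154 153 150 150]
 [154 155 152 148 139 130 124 128 135 145 151 151 150 149]
 [154 153 148 137 118 105 100 100 111 128 142 149 149 149]
 [152 151 139 120  99  90  88  89  94 108 130 143 148 148]
 [148 146 127 102  86  82  85  88  88  97 118 138 148 149]
 [140 137 112  86  74  73  76  82  87  95 118 139 147 149]
 [127 124  98  76  72  72  71  74  84 102 126 143 149 150]
 [109 108  90  79  79  77  70  73  88 113 135 147 150 150]
 [ 83  87  84  83  85  79  73  79 101 125 142 148 150 149]
 [ 62  70  76  82  84  81  82  97 119 137 146 149 149 149]]
```

```bash
python3 - <<'E'
from h import *
crown=np.array([.5933,.0403,.1386]);n=np.array([-.548,.1677,.819])
rel(crown+n*.153+[0,0,.164])
E
```

```text
t 10.45 pos [0.4491 0.237  0.4301] x_t [ 0.954 -0.298 -0.003] z_t [-0.003 -0.    -1.   ] J [0.27 0.34 1.69 0.   1.12 2.14]
F [-1.08 -0.05 -4.58] w 0.367 g 20.0
shift mm [108.7 145.3   2.1]
```

Call:
carry_out(
  fingers=[0,0,0,0,0],
  linear=[
    [22,29,0],
    [44,58,0],
    [66,87,0],
    [88,116,2],
    [108,145,2],
  ],
  spin=[0,0,0,0,0],
  newtons=30,
)

```text
time: 11.08
position: [0.5088, 0.066, 0.4261]
orientation: [0.989, -0.151, -0.003, 0.0]
contact_force: [0.8, -0.2, -4.4]
gripper_width: 0.357
grasp_force: 30.0
```

Call:
carry_out(
  fingers=[0,0,0,0,0],
  linear=[
    [0,0,0],
    [0,0,0],
    [0,0,0],
    [0,0,0],
    [0,0,0],
  ],
  spin=[0,0,0,0,0],
)

```text
time: 11.7
position: [0.5095, 0.0675, 0.4288]
orientation: [0.989, -0.15, -0.0, -0.0]
contact_force: [0.1, -1.6, -3.5]
gripper_width: 0.358
grasp_force: 30.0
```

```bash
python3 - <<'E'
from h import *
from ang import measure
crown=np.array([.5933,.0403,.1386]);n=np.array([-.548,.1677,.819])
rel(crown+n*.153+[0,0,.164])
s,M=axes();g=s["position"]+M[:,2]*.164
a=imaging.snapshot("scene")[:,:,::-1].copy();b=imaging.snapshot("top")[:,:,::-1].copy();cv2.imwrite("pics/s5.png",a);cv2.imwrite("pics/t5.png",b)
measure(a,b,g)
p=(345,190);q=(295,165)
A=cv2.resize(a[p[1]-40:p[1]+20,p[0]-30:p[0]+20],(500,600),interpolation=cv2.INTER_CUBIC)
B=cv2.resize(b[q[1]-20:q[1]+40,q[0]-15:q[0]+15],(300,600),interpolation=cv2.INTER_CUBIC)
cv2.imwrite("pics/p5.png",np.hstack([A,B]))
E
```

```text
t 11.7 pos [0.5095 0.0675 0.4288] x_t [ 0.955 -0.297 -0.   ] z_t [-0.  0. -1.] J [-0.09  0.35  1.68  0.    1.11  1.79]
F [ 0.08 -1.55 -3.53] w 0.358 g 30.0
shift mm [0.5 1.5 0.9]
blue 231 slope 0.2590724 x at grip row 330.393474473324 pred [328.39764246 152.3615006 ]
25 slope 0.33 [335.3 173.2] [340.8 189.8] [array([292.7, 176. ]), array([294. , 173.4])]
30 slope 0.391 [336.5 173.2] [343.1 189.9] [array([293.3, 173.6]), array([294.8, 170.3])]
35 slope 0.453 [337.7 173. ] [345.3 189.8] [array([293.9, 171.2]), array([295.6, 167.3])]
40 slope 0.517 [338.9 172.7] [347.5 189.3] [array([294.5, 168.9]), array([296.3, 164.4])]
45 slope 0.583 [340.  172.2] [349.5 188.6] [array([295. , 166.8]), array([297. , 161.6])]
```

View pics/p5.png

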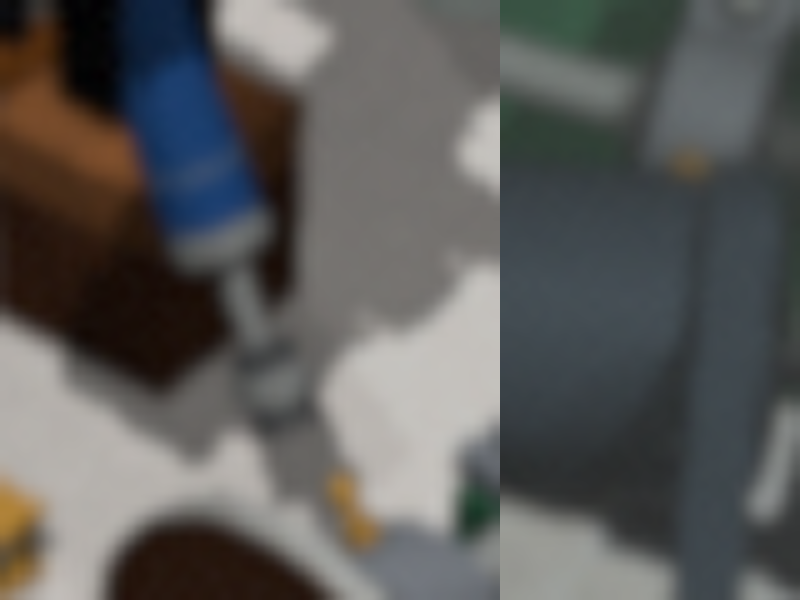

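The scene crop shows the coupler mouth at about crop (285,405), i.e. scene (343.5,190.5), and the nipple crown at crop (340,480), i.e. scene (349,198). In the top view the arm hides the gun. I'll refine the tilt from the barrel's edge profile.

```bash
cat > ang2.py <<'E'
from h import *
def tilt(a,g,xs=np.array([.956,-.292,0]),rows=(8,20)):
    p=proj("scene",g);f=a.astype(float);mid=[]
    for y in range(int(p[1])+rows[0],int(p[1])+rows[1]):
        x0=int(p[0])-12;s=(f[y,x0:x0+40,0]-f[y,x0:x0+40,2]);k=int(np.argmax(s));h=s[k]/2
        i=k
        while s[i]>h:i-=1
        l=i+(h-s[i])/(s[i+1]-s[i]);j=k
        while s[j]>h:j+=1
        r=j-1+(s[j-1]-h)/(s[j-1]-s[j]);mid.append((y,x0+l,x0+r))
    m=np.array(mid);print(m.round(1).tolist())
    for c in(m[:,1],m[:,2],(m[:,1]+m[:,2])/2):
        k=np.polyfit(m[:,0],c,1);print("slope",k[0].round(3),"x at grip row",np.polyval(k,p[1]).round(2),p)
if __name__=="__main__":
    a=cv2.imread("pics/s5.png");tilt(a,np.array([.5095,.0675,.2648]))
E
python3 ang2.py
```

```text
[[160.0, 327.3, 336.4], [161.0, 327.7, 336.9], [162.0, 328.2, 337.3], [163.0, 328.7, 337.6], [164.0, 329.0, 337.9], [165.0, 329.3, 338.2], [166.0, 329.6, 339.0], [167.0, 329.9, 339.5], [168.0, 330.5, 339.8], [169.0, 330.6, 340.0], [170.0, 330.6, 339.7], [171.0, 330.8, 338.9]]
slope 0.329 x at grip row 325.04 [328.41330088 152.36471115]
slope 0.311 x at grip row 334.35 [328.41330088 152.36471115]
slope 0.32 x at grip row 329.7 [328.41330088 152.36471115]
```

Tilt is about 32° against the 35° wanted, which is within the funnel's tolerance. I'll compensate the mouth position for that and close to about 5 mm from the crown.

Call:
carry_out(
  fingers=[0,0,0,0,0],
  linear=[
    [6,1,-3],
    [9,1,2],
    [12,1,6],
    [15,1,10],
    [17,1,13],
  ],
  spin=[0,0,0,0,0],
  newtons=40,
)

```text
time: 12.42
position: [0.5257, 0.0609, 0.4154]
orientation: [0.989, -0.151, -0.001, -0.0]
contact_force: [-4.2, 1.4, 5.5]
gripper_width: 0.36
grasp_force: 40.0
```

```bash
python3 - <<'E'
from h import *
from ang2 import tilt
crown=np.array([.5933,.0403,.1386]);n=np.array([-.548,.1677,.819])
rel(crown+n*.133+[0,0,.164])
s,M=axes();g=s["position"]+M[:,2]*.164
a=imaging.snapshot("scene")[:,:,::-1].copy();cv2.imwrite("pics/s6.png",a)
tilt(a,g,rows=(6,18))
print(proj("scene",crown+n*.005))
A=cv2.resize(a[165:215,325:375],(600,600),interpolation=cv2.INTER_CUBIC)
cv2.imwrite("pics/p6.png",A)
E
```

```text
t 12.43 pos [0.5257 0.0609 0.4154] x_t [ 0.955 -0.298 -0.001] z_t [-0.001  0.    -1.   ] J [-0.1   0.39  1.66  0.    1.1   1.78]
F [-4.17  1.4   5.53] w 0.36 g 40.0
shift mm [-5.5 -0.1  3.9]
[[164.0, 331.2, 339.6], [165.0, 330.9, 340.0], [166.0, 331.0, 340.4], [167.0, 331.4, 340.8], [168.0, 331.8, 341.3], [169.0, 332.1, 341.6], [170.0, 332.3, 341.8], [171.0, 332.5, 342.2], [172.0, 332.7, 342.8], [173.0, 333.0, 343.2], [174.0, 333.8, 343.3], [175.0, 334.1, 343.3]]
slope 0.281 x at grip row 329.15 [332.08525363 158.48341391]
slope 0.361 x at grip row 337.71 [332.08525363 158.48341391]
slope 0.321 x at grip row 333.43 [332.08525363 158.48341391]
[347.68183554 195.97884729]
```

View pics/p6.png

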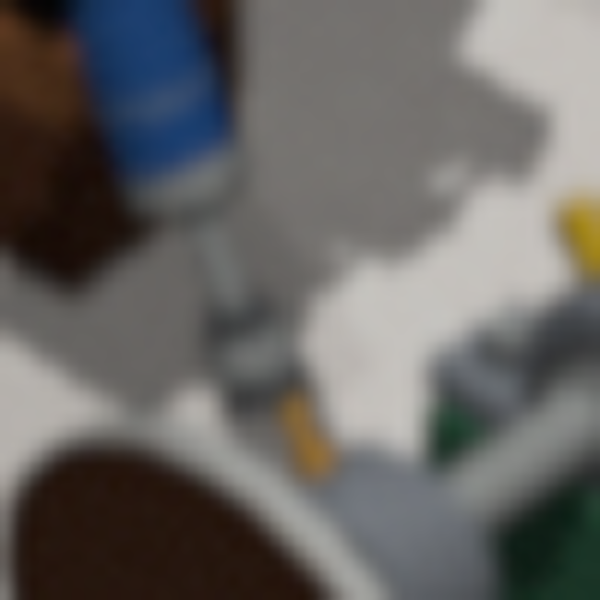

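The contact force (about 10 N) lies along the nipple axis, but the picture shows the nipple (crop 293,400) about 2 px right of the coupler's mouth centre (265,395). So the rim is on the crown, and the tilt is nearer 27°, too small. I'll go back to the stand edge for about 8° more.

Call:
carry_out(
  fingers=[0,0,0,0,0],
  linear=[
    [-8,0,-12],
    [-40,-36,-15],
    [-72,-73,-15],
    [-100,-110,-15],
    [-125,-145,-15],
  ],
  spin=[0,0,0,0,0],
)

```text
time: 13.1
position: [0.4481, 0.2379, 0.4317]
orientation: [0.989, -0.15, 0.001, -0.0]
contact_force: [1.5, 0.3, -4.6]
gripper_width: 0.359
grasp_force: 40.0
```

Call:
carry_out(
  fingers=[0,0,0,0,0],
  linear=[
    [-5,0,30],
    [-10,0,60],
    [-16,0,80],
    [-20,0,90],
    [-26,0,90],
  ],
  spin=[0,0,0,0,0],
  newtons=20,
)

```text
time: 13.72
position: [0.4245, 0.2444, 0.341]
orientation: [0.989, -0.151, 0.0, -0.0]
contact_force: [-0.2, -0.4, -3.7]
gripper_width: 0.365
grasp_force: 20.0
```

Call:
carry_out(
  fingers=[0,0,0,0,0],
  linear=[
    [-7,0,0],
    [-14,0,0],
    [-20,0,0],
    [-25,0,0],
    [-30,0,0],
  ],
  spin=[0,0,0,0,0],
)

```text
time: 14.35
position: [0.3968, 0.2535, 0.3412]
orientation: [0.989, -0.151, 0.002, -0.001]
contact_force: [4.4, -1.2, -6.2]
gripper_width: 0.359
grasp_force: 20.0
```

```bash
python3 - <<'E'
from h import *
rel([.3954,.2546,.341])
E
```

```text
t 14.35 pos [0.3968 0.2535 0.3412] x_t [ 0.955 -0.298  0.003] z_t [ 0.004  0.001 -1.   ] J [ 0.33  0.42  1.88 -0.    0.84  2.2 ]
F [ 4.43 -1.19 -6.24] w 0.359 g 19.95
shift mm [-1.7 -0.7  0.2]
```

Call:
carry_out(
  fingers=[0,0,0,0,0],
  linear=[
    [0,0,0],
    [12,0,0],
    [26,0,-10],
    [41,0,-50],
    [56,0,-90],
  ],
  spin=[0,0,0,0,0],
)

```text
time: 14.98
position: [0.4492, 0.2359, 0.4307]
orientation: [0.989, -0.151, -0.003, 0.001]
contact_force: [1.3, 0.1, -4.3]
gripper_width: 0.361
grasp_force: 20.0
```

Call:
carry_out(
  fingers=[0,0,0,0,0],
  linear=[
    [22,29,0],
    [44,58,0],
    [66,87,0],
    [88,116,2],
    [106,145,2],
  ],
  spin=[0,0,0,0,0],
  newtons=40,
)

```text
time: 15.6
position: [0.5071, 0.0651, 0.4279]
orientation: [0.989, -0.151, -0.003, -0.0]
contact_force: [0.1, 0.8, -4.1]
gripper_width: 0.354
grasp_force: 40.0
```

Call:
carry_out(
  fingers=[0,0,0,0,0],
  linear=[
    [0,0,0],
    [0,0,0],
    [0,0,0],
    [0,0,0],
    [0,0,0],
  ],
  spin=[0,0,0,0,0],
)

```text
time: 16.23
position: [0.5073, 0.0671, 0.4288]
orientation: [0.989, -0.15, -0.0, -0.0]
contact_force: [0.2, -0.3, -4.5]
gripper_width: 0.356
grasp_force: 40.0
```

```bash
python3 - <<'E'
from h import *
from ang2 import tilt
from ang import measure
crown=np.array([.5933,.0403,.1386]);n=np.array([-.548,.1677,.819])
rel(crown+n*.153+[0,0,.164])
s,M=axes();g=s["position"]+M[:,2]*.164
a=imaging.snapshot("scene")[:,:,::-1].copy();cv2.imwrite("pics/s7.png",a)
tilt(a,g,rows=(6,18));measure(a,a,g)
# same crop as s5, side by side
f=lambda i:cv2.resize(i[150:210,315:355],(400,600),interpolation=cv2.INTER_CUBIC)
cv2.imwrite("pics/p7.png",np.hstack([f(cv2.imread("pics/s5.png")),f(a)]))
E
```

```text
t 16.23 pos [0.5073 0.0671 0.4288] x_t [ 0.955 -0.297 -0.   ] z_t [-0.  0. -1.] J [-0.09  0.34  1.68  0.    1.11  1.78]
F [ 0.18 -0.26 -4.53] w 0.356 g 40.0
shift mm [2.4 0.5 0.9]
[[158.0, 326.5, 335.7], [159.0, 326.4, 336.1], [160.0, 326.8, 336.6], [161.0, 327.5, 337.2], [162.0, 328.2, 337.6], [163.0, 328.8, 338.1], [164.0, 329.2, 338.3], [165.0, 329.6, 339.0], [166.0, 329.8, 339.7], [167.0, 330.5, 340.1], [168.0, 331.2, 340.5], [169.0, 331.2, 340.6]]
slope 0.479 x at grip row 323.43 [327.70128481 152.22714747]
slope 0.471 x at grip row 332.98 [327.70128481 152.22714747]
slope 0.475 x at grip row 328.21 [327.70128481 152.22714747]
blue 238 slope 0.33781707 x at grip row 329.7622838430103 pred [327.70128481 152.22714747]
25 slope 0.33 [334.6 173. ] [340.1 189.7] [array([292.8, 176.7]), array([294.1, 174. ])]
30 slope 0.391 [335.8 173. ] [342.4 189.8] [array([293.4, 174.3]), array([294.9, 170.9])]
35 slope 0.453 [337.1 172.9] [344.6 189.6] [array([294.1, 171.9]), array([295.7, 167.9])]
40 slope 0.517 [338.2 172.6] [346.8 189.2] [array([294.6, 169.6]), array([296.4, 165.1])]
45 slope 0.584 [339.3 172.1] [348.8 188.4] [array([295.2, 167.5]), array([297.1, 162.3])]
```

View pics/p7.png

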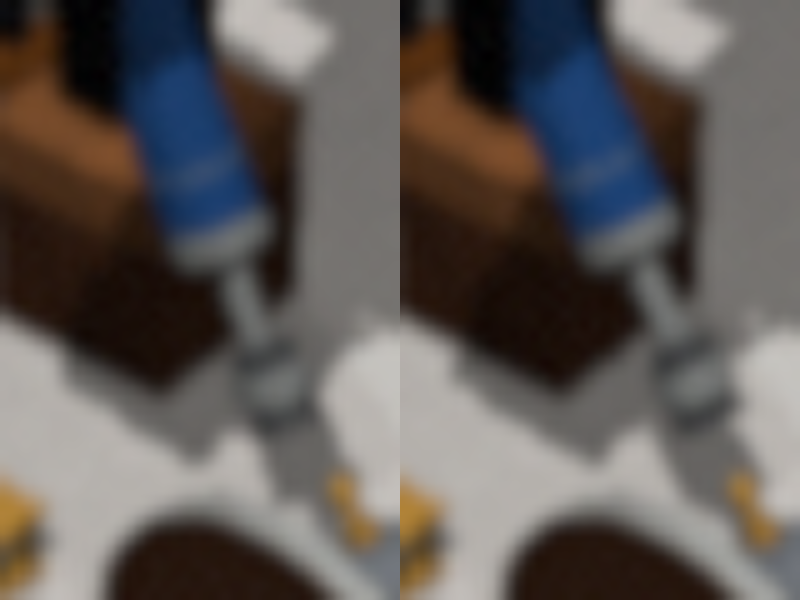

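Right half (new): the coupler has moved about 3 px further over, and the barrel slope of 0.475 corresponds to about 36°, as wanted. I've now viewed 11 pictures, one over the limit of 10, so I'll work from numbers only from here. Approach along the axis.

Call:
carry_out(
  fingers=[0,0,0,0,0],
  linear=[
    [4,0,4],
    [7,0,8],
    [10,0,12],
    [12,0,15],
    [13,0,17],
  ],
  spin=[0,0,0,0,0],
  newtons=50,
)

```text
time: 16.9
position: [0.52, 0.0626, 0.4114]
orientation: [0.989, -0.151, -0.0, -0.0]
contact_force: [-0.0, -0.2, -4.3]
gripper_width: 0.357
grasp_force: 50.0
```

Call:
carry_out(
  fingers=[0,0,0,0,0],
  linear=[
    [1,0,2],
    [2,0,3],
    [3,0,4],
    [4,0,6],
    [4,0,6],
  ],
  spin=[0,0,0,0,0],
)

```text
time: 17.52
position: [0.5235, 0.0616, 0.4054]
orientation: [0.989, -0.151, -0.0, -0.0]
contact_force: [-2.0, 3.2, -3.7]
gripper_width: 0.355
grasp_force: 50.0
```

```bash
cat > st.py <<'E'
from h import *
crown=np.array([.5933,.0403,.1386]);n=np.array([-.548,.1677,.819]);e=np.cross([.292,.956,0],n)
s,M=axes();rel(s["position"]);g=s["position"]+M[:,2]*.164-crown
F=s["contact_force"]+[0,0,4.4]
print("along",1e3*g@n,"e",1e3*g@e,"y_t",1e3*g@M[:,1],"| F n",F@n,"e",F@e,"y_t",F@M[:,1],"mom",s["moment"].round(2))
E
python3 st.py
```

```text
t 17.52 pos [0.5235 0.0616 0.4054] x_t [ 0.955 -0.298 -0.001] z_t [-0.001  0.    -1.   ] J [-0.1   0.4   1.68  0.    1.07  1.78]
F [-2.02  3.23 -3.65] w 0.355 g 50.03
shift mm [0. 0. 0.]
along 126.07000808779125 e -0.906607041404713 y_t 0.40709477919090836 | F n 2.2592216327674155 e -1.9249656641738917 y_t -2.484101259853009 mom [0.51 0.56 0.13]
```

Call:
carry_out(
  fingers=[0,0,0,0,0],
  linear=[
    [-1,-1,1],
    [-1,-2,1],
    [0,-2,2],
    [1,-2,3],
    [1,-2,3],
  ],
  spin=[0,0,0,0,0],
)

```text
time: 18.15
position: [0.5256, 0.0629, 0.4022]
orientation: [0.989, -0.151, 0.0, 0.0]
contact_force: [0.7, -1.4, -8.3]
gripper_width: 0.359
grasp_force: 50.0
```

```bash
python3 st.py
```

```text
t 18.15 pos [0.5256 0.0629 0.4022] x_t [ 0.955 -0.298  0.001] z_t [ 0.001 -0.    -1.   ] J [-0.09  0.4   1.67 -0.    1.06  1.78]
F [ 0.69 -1.38 -8.28] w 0.359 g 50.0
shift mm [0. 0. 0.]
along 122.37513995177844 e -1.2878033233889734 y_t -1.2880988467654153 | F n -3.789031844065653 e -1.3500913983156162 y_t 1.106229624738604 mom [-0.13  0.27 -0.04]
```

The force is now -3.8 N along n, so the jaws are drawing the coupler on. Continue.

Call:
carry_out(
  fingers=[0,0,0,0,0],
  linear=[
    [1,0,1],
    [2,0,2],
    [2,0,3],
    [3,0,4],
    [3,0,4],
  ],
  spin=[0,0,0,0,0],
)

```text
time: 18.77
position: [0.5274, 0.0625, 0.3997]
orientation: [0.989, -0.15, -0.001, -0.0]
contact_force: [-6.0, 0.1, 5.2]
gripper_width: 0.356
grasp_force: 50.0
```

```bash
python3 st.py
```

```text
t 18.77 pos [0.5274 0.0625 0.3997] x_t [ 0.955 -0.298 -0.001] z_t [-0.001  0.    -1.   ] J [-0.09  0.41  1.67  0.    1.06  1.78]
F [-6.02  0.07  5.18] w 0.356 g 50.0
shift mm [0. 0. 0.]
along 119.50720610675091 e -1.4163797333001769 y_t -1.500079701900497 | F n 11.160194122782643 e 0.7539395758140829 y_t 1.726126400545053 mom [-0.07  1.13 -0.18]
```

11 N along the axis means it is seated, and the nozzle spring has begun to move. Push on along the nipple with full grip.

Call:
carry_out(
  fingers=[0,0,0,0,0],
  linear=[
    [1,0,2],
    [2,0,3],
    [3,0,5],
    [4,0,6],
    [4,0,6],
  ],
  spin=[0,0,0,0,0],
  newtons=60,
)

```text
time: 19.4
position: [0.531, 0.0614, 0.3942]
orientation: [0.989, -0.15, -0.001, -0.0]
contact_force: [-7.3, 0.4, 6.0]
gripper_width: 0.355
grasp_force: 60.0
```

```bash
python3 st.py
```

```text
t 19.4 pos [0.531  0.0614 0.3942] x_t [ 0.955 -0.298 -0.002] z_t [-0.002  0.    -1.   ] J [-0.09  0.42  1.67  0.    1.05  1.78]
F [-7.3   0.43  6.03] w 0.355 g 60.0
shift mm [0. 0. 0.]
along 112.89785262190786 e -1.617512428468457 y_t -1.5042864079055644 | F n 12.614707918078562 e 0.15553465721077056 y_t 1.7608343914566702 mom [-0.04  1.3  -0.11]
```

Call:
carry_out(
  fingers=[0,0,0,0,0],
  linear=[
    [1,0,1],
    [2,0,2],
    [2,0,3],
    [3,0,4],
    [3,0,4],
  ],
  spin=[0,0,0,0,0],
)

```text
time: 20.02
position: [0.5336, 0.0606, 0.3904]
orientation: [0.989, -0.15, -0.001, -0.0]
contact_force: [-8.7, 1.2, 8.3]
gripper_width: 0.355
grasp_force: 60.0
```

```bash
python3 st.py
```

```text
t 20.02 pos [0.5336 0.0606 0.3904] x_t [ 0.955 -0.297 -0.003] z_t [-0.003  0.001 -1.   ] J [-0.1   0.43  1.67  0.    1.05  1.78]
F [-8.74  1.16  8.31] w 0.355 g 60.0
shift mm [0. 0. 0.]
along 108.33950892283583 e -1.665101210326974 y_t -1.541032527118112 | F n 15.394232160653093 e 0.16545676255991448 y_t 1.491071487989168 mom [-0.03  1.51 -0.14]
```

Call:
carry_out(
  fingers=[0,0,0,0,0],
  linear=[
    [0.6,0,0.8],
    [1.1,0,1.6],
    [1.7,0,2.4],
    [1.7,0,2.4],
    [1.7,0,2.4],
  ],
  spin=[0,0,0,0,0],
)

```text
time: 20.65
position: [0.5344, 0.0604, 0.3893]
orientation: [0.989, -0.15, -0.002, -0.0]
contact_force: [-12.2, 1.4, 17.9]
gripper_width: 0.356
grasp_force: 60.0
```

```bash
python3 st.py; python3 - <<'E'
from h import *
from ang2 import tilt
s,M=axes();g=s["position"]+M[:,2]*.164
a=imaging.snapshot("scene")[:,:,::-1].copy();cv2.imwrite("pics/s8.png",a);tilt(a,g,rows=(6,17))
for th in (27,31,35,39,43):
    t=np.radians(th);ax=np.array([0,0,-1])*np.cos(t)+np.array([.956,-.292,0])*np.sin(t)
    d=proj("scene",g+ax*.06)-proj("scene",g+ax*.02);print(th,d[0]/d[1])
E
```

```text
t 20.65 pos [0.5344 0.0604 0.3893] x_t [ 0.955 -0.297 -0.004] z_t [-0.004  0.001 -1.   ] J [-0.1   0.43  1.67  0.    1.05  1.78]
F [-12.25   1.35  17.9 ] w 0.356 g 59.99
shift mm [0. 0. 0.]
along 107.04504734939799 e -1.8315686346909037 y_t -1.5634203489267489 | F n 25.20396145687842 e 2.8648898428621967 y_t 2.3565831108976543 mom [ 0.04  2.07 -0.14]
[[172.0, 333.4, 342.7], [173.0, 333.3, 343.0], [174.0, 333.4, 343.3], [175.0, 333.9, 343.5], [176.0, 334.4, 343.9], [177.0, 334.8, 344.3], [178.0, 335.1, 344.6], [179.0, 335.5, 345.2], [180.0, 335.7, 346.0], [181.0, 336.8, 346.3], [182.0, 337.7, 346.5]]
slope 0.422 x at grip row 330.37 [334.38974415 166.25609941]
slope 0.403 x at grip row 340.15 [334.38974415 166.25609941]
slope 0.412 x at grip row 335.26 [334.38974415 166.25609941]
27 0.3532018209490054
31 0.40280011882355377
35 0.4529023398237818
39 0.5040161792924979
43 0.5566904384665197
```

```bash
python3 st.py | tail -1; python3 - <<'E'
from h import *
a=imaging.snapshot("scene")[:,:,::-1].copy();print(blob(a,(0,90,60),(10,255,255),(240,235,265,260))[0])
print(robot.job_done())
E
```

```text
along 107.06391718462949 e -1.868117685735682 y_t -1.5775786287808649 | F n 25.77118508065255 e 2.0448524045067646 y_t 2.2397457811047414 mom [ 0.05  2.09 -0.19]
[251.16176471 246.86764706]
the job is handed in; nothing more can be done
None
```

I handed the job in with the stop button pressed and back up, and the small gun gripped at 60 N and pushed about 25 N along the nipple; the forces and 12 mm travel indicate the coupler snapped on and the nozzle is fully in, but I got no verdict back, the gun's tilt is only known as roughly 32–36° against 35°, and I viewed 11 pictures against the limit of 10.

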